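# Loosen a board holder by two turns of its knurled wheel

### The job

Loosen the circuit-board holder: roll a fingertip across the knurled rim of its brass thumbwheel, stroke after stroke, until the wheel has made two full turns anticlockwise as seen facing the wheel's outer end (to within a quarter turn), and no more, since the ledges are shallow and the board would drop. Do not pinch the wheel; leave the green board lying loose on both ledges without touching it, leave everything else on the bench where it is, and finish with the hand clear.

Things in the scene. Friction and masses are not known exactly. Their poses are not given: they have to be found in the camera images.
- holder: Board holder, fixed on the bench mat: aluminium base 150 x 90 mm, two grey jaws 80 mm long, guide rods, a screw with a brass thumbwheel. Origin: under the board's middle, at the feet's underside. x: level, along the screw, towards the wheel's outer end; y along the jaws; z up. Jaw by the wheel fixed: back at x 60 mm, top 55 mm up; the other is drawn to it. Ledges for the board: 6 mm deep, 49 mm up
- wheel_centre (a point): Centre of the brass thumbwheel, on its axis: knurled disc, diameter 30, thickness 14 mm, 97 mm along the holder's x, 43 mm above its origin. Does not move or turn; axes as the holder's (x: the wheel's level axis, outwards). Rim free all round, its top 15 mm above this point, 3 mm above the jaws. A red mark across rim and outer face points straight up at the start
- wheel (a joint): Turn of the thumbwheel, rad: 0 at the start (tight), growing as it is loosened, counted on over turns (two full turns = 12.57). Growing: anticlockwise seen facing its outer end, the top of the rim moving to the holder's -y. Turns with about 2 N along the rim, stays where left, does not spin on; rim friction about 1. A turn moves the far jaw 2 mm away; from three turns the board can drop
- board_mid (a point): Middle (half-way up) of the green circuit board held in the jaws: 72 mm (x) by 96 mm (y), 2 mm thick, lying flat with a black connector 7 mm high on top; it rests on the ledges between the lips, its underside 49 mm above the holder's origin. It may lie up to 6 mm off the middle along y
- board: The same green circuit board, 45 g; origin at the centre of its underside, axes as the holder's
- hdd: Bystander: opened black hard-disk drive with a shiny platter, 147 x 101 x 26 mm; origin at the centre of its underside
- spare_board: Bystander: second green circuit board, 60 x 95 mm, lying on the mat; origin at the centre of its underside
- screwdriver: Bystander: screwdriver with a red handle, 150 mm long, lying about 100 mm beside the holder's middle on its -y side; origin below its middle
- loupe: Bystander: small black eye loupe, a cup 42 mm wide and 32 mm high, standing about 100 mm beside the holder's middle on its +y side; origin at the centre of its underside
- tweezers: Bystander: steel tweezers 135 mm long, 8 mm high, lying on the mat; origin at about its middle
- bottle: Bystander: white dispensing bottle with a blue cap and a yellow band, 50 mm wide, 120 mm high; origin at the centre of its underside
- screw_tray: Bystander: blue tray of small screws, 85 x 130 x 24 mm, six compartments; origin at the centre of its underside
There are look-alikes about, which are no part of the job. What is shaped like the board but orange or red is not meant.

How it is judged (in metres and radians):
On the way:
1. the wheel has been loosened by its first full turn (value of joint wheel above 6.28 rad), for 0.1 s.
At the end, for the whole second after the job is handed in: The thumbwheel stands still 1.75 to 2.25 turns (11.0 to 14.1 rad) looser than at the start, the green board lies flat and at rest on both ledges (height within 2 mm, tilt under 0.04 rad, moved less than 8 mm), and no bystander has moved more than 15 mm (value of joint wheel between 10.99 and 14.14 rad and velocity of joint wheel between -0.1 and 0.1 rad/s and z of board_mid in the frame of holder between 0.048 and 0.052 m and angle between board's own z axis and vertical below 0.04 rad and distance of board from where it was at the start of the episode below 0.008 m and linear speed of board below 0.01 m/s and distance of each of hdd, spare_board, screwdriver, loupe, tweezers, bottle, screw_tray from where it was at the start of the episode below 0.015 m); the robot touches nothing.
It fails at once if the wheel is loosened by more than two and a half turns (value of joint wheel above 15.71 rad).
It fails at once if the wheel is pinched between the fingers (the point between the pads comes within 20 mm of the wheel's centre) (distance between the grasp point and wheel_centre below 0.02 m).
It fails at once if the robot touches the board (over 1 N) (contact force between any of the fingers, the arm and board above 1 N).
It fails at once if the board is lifted, or drops off its ledges (z of board_mid in the frame of holder above 0.058 m or z of board_mid in the frame of holder below 0.045 m).
It fails at once if a bystander is pushed, lifted or carried (moved more than 15 mm) (distance of any of hdd, spare_board, screwdriver, loupe, tweezers, bottle, screw_tray from where it was at the start of the episode above 0.015 m).
It also fails if it takes over 64 s, if anything falls off the work surface, if the arm or the gripper's body presses on something with over 40 N, if the wrist force passes 120 N, or if a joint passes its speed limit or range.

### The arm

A 6-joint arm with a two-finger parallel gripper is mounted at the origin on the work surface. World frame = base frame: x ahead of the robot, y to its left, z up, the work surface at z = 0. Lengths are in m, angles in degrees, forces in N, time in s.
With the tool pointing down it reaches from about 0.325 to 0.9 m from the base axis. Payload 3.5 kg.
Tool frame: the origin (TCP) lies at the very end of the fingers, on their centre line; the grasp point (between the pads) lies 19 mm behind it; z points along the fingers, y is the line along which they close (so a half turn about z gives the same grasp; the last joint's range is limited). The gripper opens to 85 mm and grips with 20 to 120 N. Pads are 22 mm wide; open, the fingers measure 114 mm over their backs; the gripper's body (76 mm by 85 mm) begins 54 mm behind the grasp point. The pads swing forward as they close: fully open they stand 13 mm farther back than shut.
Start: joints at [66.326, 15.837, -1.513, 72.651, 0, 84.076], TCP at [0.191, 0.595, 0.231] pointing down, gripper open.
Joint ranges: [-178.77, 178.77], [-48.84, 107.48], [-61.69, 71.31], [-111.58, 123.2], [-90, 87.43], [-180, 180]. Speed limits (degrees/s): [147.25, 147.25, 180, 180, 180, 180].

### API

Orientations are given as a 3x3 rotation matrix whose columns are the frame's x, y, z axes.
In Python, from bench import robot, optics, workorder gives the robot as it stands. The module is installed in compiled form; this text tells all that it offers.
- The arm moves only by the tool step_arm, never from a script. Its argument "moves" is a list of rows, each a list of 3 entries, a list of its own where there are three numbers: the shift along the tool's x, y, z in m, then the turn, a rotation vector about the tool's x, y, z in degrees, then the finger opening in m, from 0 to 0.0854. A call has 1 to 12 rows; each row shifts and turns the commanded pose from where the row before left it, along the tool's axes as they then stand; what a row does not reach is not made up. A row lasts 1/12 s, in which the tool goes at most 41.7 mm and 7.16 degrees, less where a joint would pass 70% of its speed; a pose out of reach is approached as far as the arm can. A call with a gripper value outside its range is refused whole. The fingers move at their own pace and stop on an object; "newtons" is the grip in N (left out, the last holds). Time passes only in rows, so rows that do not move let the fingers close. It gives the time, the measured TCP pose, the force, the opening and the grip force at its end, in the units of the state.
- robot.get_obs(): the state, without advancing time (a new reading comes with each control period).
- optics.snapshot(name): name is "scene" or "top" or "wrist"; returns a dict with "img" (400x640x3 uint8, blue, green, red), "fx", "fy", "cx", "cy" (pixels), "R" (3x3) and "t" (3): a world point X has camera coordinates R X + t; the wrist camera has in their place "hand_eye" (4x4, takes a point from camera to tool coordinates, whose origin is the TCP and whose axes are the flange's). Camera axes: x right, y down, z forward; pixel columns grow to the right and rows downward; lengths in m; the calibration is good to about 2 mm. The wrist camera is an equidistant fisheye: a pixel r from the principal point sees the ray r / f radians off the axis. A picture is of the moment at which its call begins: read the wrist's pose just before it. There is no depth.
- workorder.job_done(): hands the job in; it is judged then, once.
The state is a dict: "time_s": time; "joints": joint angles; "qd": joint speeds; "joint_efforts": joint torques, N m; "tool_pos": TCP position; "tcp_rot": TCP orientation; "wrist_force": force on the tool from outside, world axes, zero at the start; "moment": the same for the moment, N m; "finger_gap": opening from 0.0 (shut) to 1.0 (fully open); "grip_force": force on a finger pad.
Only numpy, scipy, OpenCV 4.12 (cv2) and the standard library are available. Lean on these libraries where they do the work, as an engineer would, in place of code of your own. Each camera call takes 0.05 s, during which the arm holds its last target. There are 200 camera calls.

## Working session

There is one attempt and no reset: what is moved stays moved. The work goes in short steps, Python scripts to look and compute and a tool call to move; the robot and the scene stay as the last step left them, time stands still between calls to the robot, and variables do not carry over. Pictures are saved under pics/ and viewed, at most 10 in all, crops included, and the job is handed in when it is done.

Besides the shell and the picture viewer there is one more tool, called after "Request:" as name(argument=value, ...), one argument or row to a line, values as JSON. step_arm: Moves the arm, as the interface text tells. Its arguments: {"type":"object","properties":{"moves":{"type":"array"},"newtons":{"type":"number"}},"required":["moves"]}

```bash
mkdir -p pics
python3 - <<'E'
from bench import robot, optics
import cv2,numpy as np
o=robot.get_obs();print(o)
for n in ("scene","top","wrist"):
    s=optics.snapshot(n);cv2.imwrite(f"pics/{n}0.png",s["img"])
    print({k:(v.tolist() if hasattr(v,'tolist') else v) for k,v in s.items() if k!="img"})
E
```

```text
{'time_s': 0.0, 'joints': array([ 6.63276766e+01,  1.58796394e+01, -1.59943857e+00,  7.26510017e+01,
        8.23814779e-04,  8.40774176e+01]), 'qd': array([ 0.09667254,  0.10323239, -0.02077085,  0.03163257,  0.111535  ,
       -0.05581716]), 'joint_efforts': array([-1.30732838e-03, -4.45508623e+01,  2.95202386e+01,  1.63939985e-02,
       -1.68348356e-04, -7.02952278e-06]), 'tool_pos': array([0.19020377, 0.59452142, 0.23013162]), 'tcp_rot': array([[-9.52397058e-01,  3.04858965e-01, -9.24712653e-04],
       [ 3.04860266e-01,  9.52394833e-01, -2.07351111e-03],
       [ 2.48563103e-04, -2.25671402e-03, -9.99997423e-01]]), 'wrist_force': array([-0.31493605, -0.09495332,  0.00032957]), 'moment': array([-0.01949405,  0.00188284,  0.0072335 ]), 'grip_force': 0.0, 'finger_gap': 0.9965946648353137}
{'fx': 465.4052084492494, 'fy': 465.4052084492494, 'cx': 322.2230510186995, 'cy': 196.50481733393852, 'R': [[-0.14460599763825913, 0.9894747561000453, 0.0053677265019325205], [0.5015900103645765, 0.07797841243487873, -0.8615839069391906], [-0.852934092969385, -0.12189780242027211, -0.507586799292
[... 167 characters left out ...]
278120008173, 'R': [[0.027493220728169628, -0.9996127733518296, 0.004292571007675658], [-0.9935096640772036, -0.027799009216063313, -0.1102985152747192], [0.11037513397135418, -0.0012322493534261741, -0.9938892349564598]], 't': [0.03789505955764415, 0.5848926753260913, 1.367242183318141]}
{'fx': 309.70691628693146, 'fy': 309.70691628693146, 'cx': 320.86062323646325, 'cy': 201.56512187312552, 'hand_eye': [[-0.0005464447968841202, -0.952373923418293, -0.3049321422725567, 0.07908038869894338], [0.999999698866572, -0.0006884551008391754, 0.00035818478281214816, 0.00020949055411734196], [-0.0005510579356729367, -0.3049318547190846, 0.9523740128293768, -0.14172779878084163], [0.0, 0.0, 0.0, 1.0]]}
```

View pics/scene0.png

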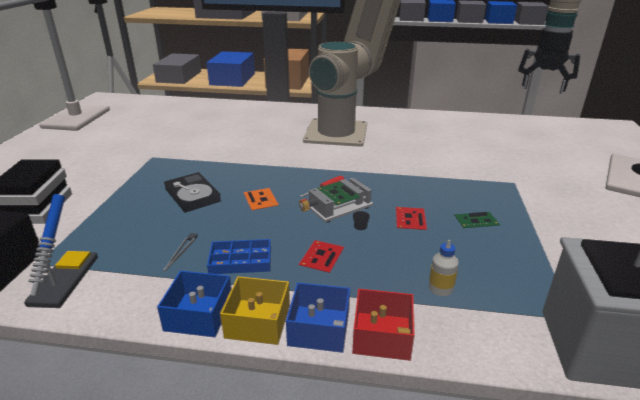

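View pics/top0.png

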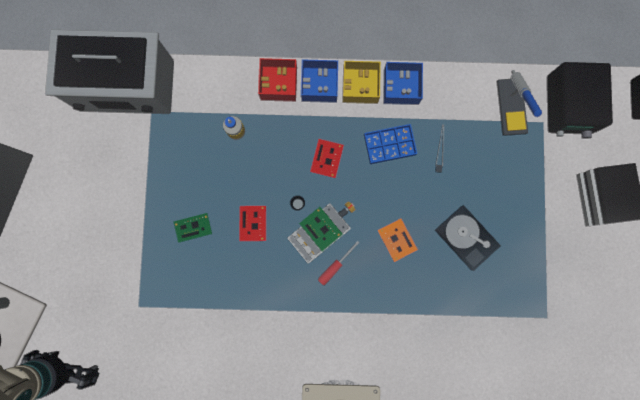

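The scene view shows the holder at about (340,197) with its brass wheel at (305,203). In the top view the holder is at (322,230) and the wheel at (349,208). I'll enlarge both.

Run:
```python
import cv2,numpy as np
a=cv2.imread("pics/scene0.png")[160:240,285:385];b=cv2.imread("pics/top0.png")[190:290,275:375]
b=b[0:80]
f=lambda i:cv2.resize(i,None,fx=7,fy=7,interpolation=cv2.INTER_CUBIC)
b=cv2.imread("pics/top0.png")[195:270,280:365]
cv2.imwrite("pics/c1.png",f(a));cv2.imwrite("pics/c2.png",f(b))
```

```text
(no output)
```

View pics/c1.png

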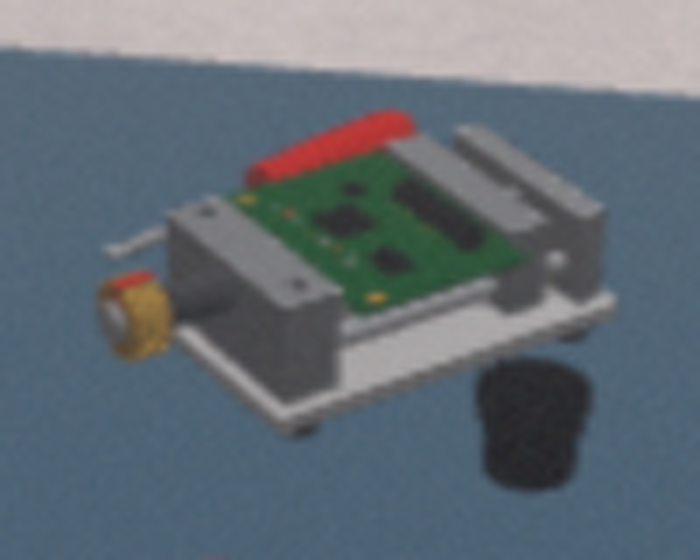

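View pics/c2.png

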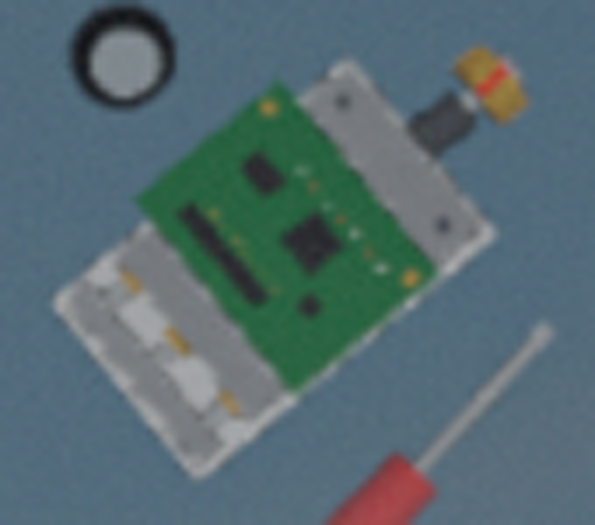

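The crops show the wheel with its red mark on top: crop (490,82) in the top view and (133,280) in the scene view. The jaw's screw holes are at (343,102) and (443,225), and the base corners at (197,475) and (495,232).

```bash
cat > h.py <<'E'
import numpy as np
T=dict(f=519.914,cx=324.7407,cy=202.3128,R=np.array([[0.027493220728169628,-0.9996127733518296,0.004292571007675658],[-0.9935096640772036,-0.027799009216063313,-0.1102985152747192],[0.11037513397135418,-0.0012322493534261741,-0.9938892349564598]]),t=np.array([0.03789505955764415,0.5848926753260913,1.367242183318141]))
S=dict(f=465.4052,cx=322.22305,cy=196.5048,R=np.array([[-0.14460599763825913,0.9894747561000453,0.0053677265019325205],[0.5015900103645765,0.07797841243487873,-0.8615839069391906],[-0.852934092969385,-0.12189780242027211,-0.5075867992921018]]),t=np.array([0.04606903568561943,-0.22823890458205665,1.6480147009543846]))
def ray(c,u,v):
    d=c['R'].T@np.array([(u-c['cx'])/c['f'],(v-c['cy'])/c['f'],1]);return -c['R'].T@c['t'],d/np.linalg.norm(d)
def onz(c,u,v,z):
    o,d=ray(c,u,v);return o+d*(z-o[2])/d[2]
def tri(u1,v1,u2,v2):
    a,d=ray(T,u1,v1);b,e=ray(S,u2,v2)
    s=np.linalg.lstsq(np.c_[d,-e],b-a,rcond=None)[0];p,q=a+s[0]*d,b+s[1]*e
    return (p+q)/2,np.linalg.norm(p-q)
def ct(u,v):return (u+.5)/7-.5+280,(v+.5)/7-.5+195
def cs(u,v):return (u+.5)/7-.5+285,(v+.5)/7-.5+160
E
python3 - <<'E'
from h import *
p=lambda *a:print(*[np.round(x,4) for x in a])
for n,a,b in[("mark",(490,82),(133,280)),("holeA",(343,102),(298,285)),("holeB",(443,225),(207,212)),("jawtopL corner",(347,72),(288,305))]:
    print(n);p(*tri(*ct(*a),*cs(*b)))
m=onz(T,*ct(490,82),.058);w=onz(T,*ct(492,84),.043)
A=onz(T,*ct(343,102),.055);B=onz(T,*ct(443,225),.055)
C=onz(T,*ct(197,475),.012);D=onz(T,*ct(495,232),.012);E=onz(T,*ct(57,300),.012)
p(m,w,A,B,C,D,E)
for d in(D-C,(lambda v:np.array([v[1],-v[0]]))((A-B)[:2]),(lambda v:np.array([v[1],-v[0]]))((E-C)[:2]),m-(A+B)/2):print(np.degrees(np.arctan2(d[1],d[0])),np.linalg.norm(d))
# board corners
for q in((283,85),(138,200),(293,390),(437,270)):p(onz(T,*ct(*q),.051))
E
```

```text
mark
[ 0.5718 -0.0104  0.0585] 0.0025
holeA
[0.5629 0.0455 0.0563] 0.004
holeB
[0.5174 0.0064 0.0565] 0.0034
jawtopL corner
[0.5744 0.0439 0.055 ] 0.0033
[ 0.572  -0.0117  0.058 ] [ 0.5729 -0.0132  0.043 ] [0.5632 0.0435 0.055 ] [0.5178 0.0046 0.055 ] [0.4216 0.0955 0.012 ] [ 0.5184 -0.0172  0.012 ] [0.4874 0.1517 0.012 ]
-49.33029298074493 0.14857294147185288
-49.46137518028345 0.05979397233439297
-49.45807956360036 0.08655938448433208
-48.583499501570806 0.04778830224110419
[0.5694 0.0664 0.051 ]
[0.5243 0.1199 0.051 ]
[0.4545 0.0593 0.051 ]
[0.501  0.0064 0.051 ]
```

Request:
step_arm(
  moves=[
    [[-0.023, -0.0192, 0.0033], [0, 0, 0], 0],
    [[-0.023, -0.0192, 0.0033], [0, 0, 0], 0],
    [[-0.023, -0.0192, 0.0033], [0, 0, 0], 0],
    [[-0.023, -0.0192, 0.0033], [0, 0, 0], 0],
    [[-0.023, -0.0192, 0.0033], [0, 0, 0], 0],
    [[-0.023, -0.0192, 0.0033], [0, 0, 0], 0],
    [[-0.023, -0.0192, 0.0033], [0, 0, 0], 0],
    [[-0.023, -0.0192, 0.0033], [0, 0, 0], 0],
    [[-0.023, -0.0192, 0.0033], [0, 0, 0], 0],
    [[-0.023, -0.0192, 0.0033], [0, 0, 0], 0],
    [[-0.023, -0.0192, 0.0033], [0, 0, 0], 0],
    [[-0.023, -0.0192, 0.0033], [0, 0, 0], 0],
  ],
)

```text
time_s: 1.15
tool_pos: [0.3835, 0.2902, 0.1914]
tcp_rot: [[-0.952, 0.305, -0.0], [0.305, 0.952, -0.0], [0.0, -0.0, -1.0]]
wrist_force: [1.1, -0.6, -0.4]
finger_gap: 0.0
grip_force: 0.0
```

Request:
step_arm(
  moves=[
    [[-0.0227, -0.0192, 0.0033], [0, 0, 0], 0],
    [[-0.0227, -0.0192, 0.0033], [0, 0, 0], 0],
    [[-0.0227, -0.0192, 0.0033], [0, 0, 0], 0],
    [[-0.0227, -0.0192, 0.0033], [0, 0, 0], 0],
    [[-0.0227, -0.0192, 0.0033], [0, 0, 0], 0],
    [[-0.0227, -0.0192, 0.0033], [0, 0, 0], 0],
    [[-0.0227, -0.0192, 0.0033], [0, 0, 0], 0],
    [[-0.0227, -0.0192, 0.0033], [0, 0, 0], 0],
    [[-0.0227, -0.0192, 0.0033], [0, 0, 0], 0],
    [[-0.0227, -0.0192, 0.0033], [0, 0, 0], 0],
    [[-0.0227, -0.0192, 0.0033], [0, 0, 0], 0],
    [[-0.0227, -0.0192, 0.0033], [0, 0, 0], 0],
  ],
)

```text
time_s: 2.15
tool_pos: [0.5726, -0.0122, 0.1516]
tcp_rot: [[-0.952, 0.305, -0.001], [0.305, 0.952, 0.0], [0.001, -0.0, -1.0]]
wrist_force: [1.0, 0.8, 0.1]
finger_gap: 0.004
grip_force: 0.0
```

Request:
step_arm(
  moves=[
    [[0, 0, 0], [0, 0, -7.05], 0],
    [[0, 0, 0], [0, 0, -7.05], 0],
    [[0, 0, 0], [0, 0, -7.05], 0],
    [[0, 0, 0], [0, 0, -7.05], 0],
    [[0, 0, 0], [0, 0, -7.05], 0],
    [[0, 0, 0], [0, 0, -7.05], 0],
    [[0, 0, 0], [0, 0, -7.05], 0],
    [[0, 0, 0], [0, 0, -7.05], 0],
    [[0, 0, 0], [0, 0, -7.05], 0],
    [[0, 0, 0], [0, 0, -7.05], 0],
    [[0, 0, 0], [0, 0, -7.05], 0],
  ],
)

```text
time_s: 3.07
tool_pos: [0.572, -0.0108, 0.1517]
tcp_rot: [[-0.498, -0.867, -0.001], [-0.867, 0.498, 0.0], [0.0, 0.001, -1.0]]
wrist_force: [-0.2, 0.8, 0.2]
finger_gap: 0.002
grip_force: 0.0
```

Request:
step_arm(
  moves=[
    [[0, 0, 0], [0, 0, -7.05], 0],
    [[0, 0, 0], [0, 0, -7.05], 0],
    [[0, 0, 0], [0, 0, -7.05], 0],
    [[0, 0, 0], [0, 0, -7.05], 0],
    [[0, 0, 0], [0, 0, -7.05], 0],
    [[0, 0, 0], [0, 0, -7.05], 0],
    [[0, 0, 0], [0, 0, -7.05], 0],
    [[0, 0, 0], [0, 0, -7.05], 0],
    [[0, 0, 0], [0, 0, -7.05], 0],
    [[0, 0, 0], [0, 0, -7.05], 0],
    [[0, 0, 0], [0, 0, 0], 0],
  ],
)

```text
time_s: 3.98
tool_pos: [0.572, -0.0108, 0.1518]
tcp_rot: [[0.648, -0.761, -0.001], [-0.761, -0.648, 0.0], [-0.001, 0.0, -1.0]]
wrist_force: [0.1, 0.0, -0.1]
finger_gap: 0.001
grip_force: 0.0
```

```bash
cat >> h.py <<'E'
def wray(s,o,u,v):
    d=np.array([u-s['cx'],v-s['cy']]);r=np.hypot(*d);th=r/s['fx'];c=np.r_[np.sin(th)*d/max(r,1e-9),np.cos(th)]
    H=np.array(s['hand_eye']);Rt=np.array(o['tcp_rot']);return Rt@H[:3,3]+o['tool_pos'],Rt@H[:3,:3]@c
def wproj(s,o,X):
    H=np.array(s['hand_eye']);c=H[:3,:3].T@(np.array(o['tcp_rot']).T@(X-o['tool_pos'])-H[:3,3])
    r=np.hypot(*c[:2]);th=np.arctan2(r,c[2]);return c[:2]/r*th*s['fx']+[s['cx'],s['cy']]
HX=np.array([.6508,-.7593,0]);HY=np.array([.7593,.6508,0]);HZ=np.array([0,0,1.])
def look(name,crop=None):
    from bench import robot,optics;import cv2
    o=robot.get_obs();s=optics.snapshot("wrist");cv2.imwrite(f"pics/{name}.png",s['img']);return o,s
E
python3 - <<'E'
from h import *
import cv2,pickle
o,s=look("w1");print(o['time_s'],o['tool_pos'],o['tcp_rot'],o['joints'],o['wrist_force'])
W=np.array([.572,-.0115,.043])
print(wproj(s,o,W+.015*HZ),wproj(s,o,W+.007*HX))
pickle.dump((o,{k:v for k,v in s.items() if k!='img'}),open('w1.pkl','wb'))
cv2.imwrite("pics/w1b.png",cv2.resize(s['img'][100:400,170:470],None,fx=2,fy=2,interpolation=cv2.INTER_CUBIC))
E
```

```text
3.9833 [ 0.57201893 -0.01076005  0.1517637 ] [[ 6.48310659e-01 -7.61375556e-01 -7.43531711e-04]
 [-7.61375698e-01 -6.48310905e-01  1.28655497e-04]
 [-5.79994867e-04  4.82698246e-04 -9.99999715e-01]] [-7.55172536e+00  1.36357679e+01 -1.43557356e+01  6.20516970e+01
  1.70877752e-03 -1.37966096e+02] [ 0.06111944  0.01493712 -0.08277229]
[321.21516575 202.85856821] [321.1525225  189.35991846]
```

View pics/w1b.png

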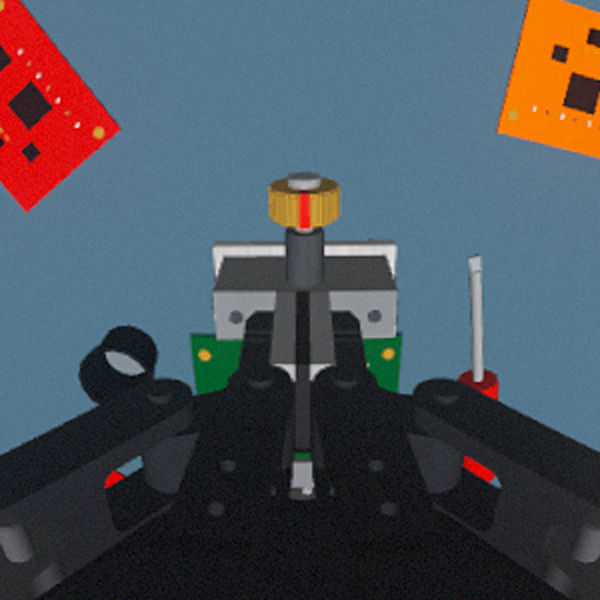

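The wheel sits at crop (304,205), which is full-image (322,202). That matches my prediction to within 1 px. Image right is the holder's -y, so strokes go along tool +y. I'll descend at the start-of-stroke offset.

Request:
step_arm(
  moves=[
    [[0, -0.003, 0.011], [0, 0, 0], 0],
    [[0, -0.003, 0.011], [0, 0, 0], 0],
    [[0, -0.003, 0.011], [0, 0, 0], 0],
    [[0, -0.002, 0.011], [0, 0, 0], 0],
    [[0, 0, 0.011], [0, 0, 0], 0],
    [[0, 0, 0.011], [0, 0, 0], 0],
    [[0, 0, 0.011], [0, 0, 0], 0],
    [[0, 0, 0.011], [0, 0, 0], 0],
    [[0, 0, 0.003], [0, 0, 0], 0],
    [[0, 0, 0], [0, 0, 0], 0],
  ],
  newtons=60,
)

```text
time_s: 4.87
tool_pos: [0.58, -0.0036, 0.0601]
tcp_rot: [[0.647, -0.763, -0.002], [-0.763, -0.647, 0.0], [-0.001, 0.001, -1.0]]
wrist_force: [-0.2, 0.6, 0.1]
finger_gap: 0.0
grip_force: 0.0
```

Request:
step_arm(
  moves=[
    [[0, 0.003, 0.001], [0, 0, 0], 0],
    [[0, 0.003, 0.001], [0, 0, 0], 0],
    [[0, 0, 0.001], [0, 0, 0], 0],
    [[0, 0, 0], [0, 0, 0], 0],
  ],
)

```text
time_s: 5.2
tool_pos: [0.577, -0.0077, 0.0599]
tcp_rot: [[0.647, -0.763, 0.002], [-0.763, -0.647, 0.0], [0.001, -0.002, -1.0]]
wrist_force: [-1.2, 0.8, 5.1]
finger_gap: 0.003
grip_force: 2.8
```

Contact at about 5 N, and the arm is compliant (about 2 N/mm). First stroke: press a little more and sweep +y.

Request:
step_arm(
  moves=[
    [[0, 0.002, 0.001], [0, 0, 0], 0],
    [[0, 0.002, 0], [0, 0, 0], 0],
    [[0, 0.002, 0], [0, 0, 0], 0],
    [[0, 0.002, 0], [0, 0, 0], 0],
    [[0, 0.002, 0], [0, 0, 0], 0],
    [[0, 0.002, 0], [0, 0, 0], 0],
    [[0, 0.002, 0], [0, 0, 0], 0],
    [[0, 0, 0], [0, 0, 0], 0],
  ],
)

```text
time_s: 5.87
tool_pos: [0.5675, -0.0161, 0.0598]
tcp_rot: [[0.647, -0.762, 0.005], [-0.762, -0.647, 0.002], [0.002, -0.005, -1.0]]
wrist_force: [-1.5, 3.3, 8.8]
finger_gap: 0.001
grip_force: 4.3
```

Run:
```python
from h import *
import cv2
o,s=look("w2");print(o['time_s'],o['tool_pos'],o['wrist_force'])
W=np.array([.572,-.0115,.043])
print(wproj(s,o,W+.015*HZ),wproj(s,o,W+.007*HX))
cv2.imwrite("pics/w2b.png",cv2.resize(s['img'][120:280,220:420],None,fx=4,fy=4)[:600])
```

```text
5.8667 [ 0.56752217 -0.01608746  0.05978319] [-1.46310042  3.34155239  8.7719347 ]
[308.46364859 259.60070671] [309.30584348 235.87407579]
```

View pics/w2b.png

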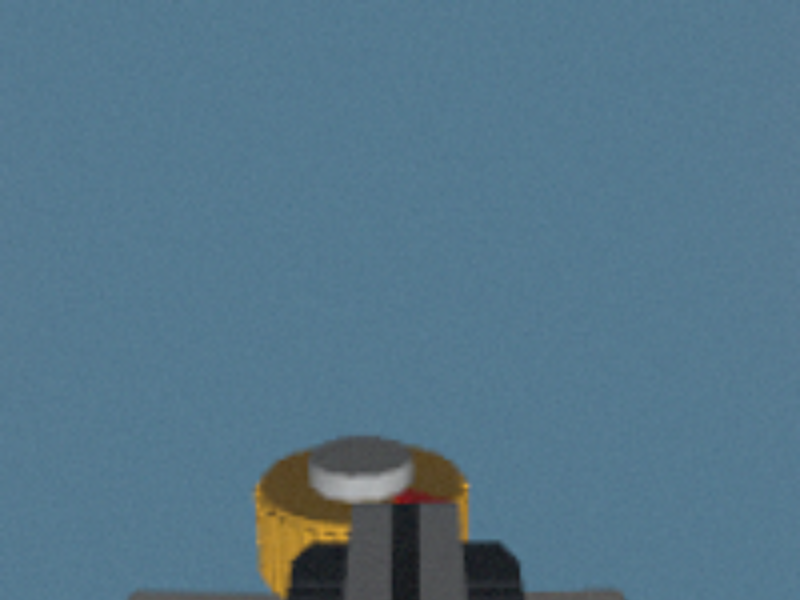

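The stroke works without slip. The mark on the outer face has moved to crop (415,497), right of the hub at (362,470), which is about 50° anticlockwise. I'll finish this stroke, lift, and return.

Request:
step_arm(
  moves=[
    [[0, 0.002, 0], [0, 0, 0], 0],
    [[0, 0.002, 0], [0, 0, 0], 0],
    [[0, 0, -0.006], [0, 0, 0], 0],
    [[0, 0, -0.004], [0, 0, 0], 0],
    [[0, -0.008, 0], [0, 0, 0], 0],
    [[0, -0.008, 0], [0, 0, 0], 0],
    [[0, -0.008, 0], [0, 0, 0], 0],
    [[0, -0.001, 0], [0, 0, 0], 0],
    [[0, 0, 0], [0, 0, 0], 0],
  ],
)

```text
time_s: 6.67
tool_pos: [0.5821, -0.0025, 0.0668]
tcp_rot: [[0.648, -0.762, -0.0], [-0.762, -0.648, -0.0], [-0.0, 0.0, -1.0]]
wrist_force: [-0.5, -0.2, 0.0]
finger_gap: 0.004
grip_force: 0.0
```

```bash
cat > m.py <<'E'
from h import *
import cv2,sys
o,s=look(sys.argv[1]);print(o['time_s'],o['tool_pos'],o['wrist_force'])
W=np.array([.572,-.0115,.043]);d=o['tool_pos']-W;print("tool hx,s,z mm",np.round(1e3*np.array([d@HX,-d@HY,o['tool_pos'][2]]),1))
im=s['img'].astype(int);b,g,r=im[...,0],im[...,1],im[...,2]
m=(r>90)&(g<.45*r)&(b<.45*r);c=wproj(s,o,W)
F=[];R=[]
for v,u in zip(*np.nonzero(m)):
    if np.hypot(u-c[0],v-c[1])>60: continue
    a,e=wray(s,o,u,v);q=a+e*((W+.007*HX-a)@HX)/(e@HX)-W
    y,z=q@HY,q[2]
    if np.hypot(y,z)<.0152:F.append((y,z))
    else:R.append((u,v))
print("face n",len(F),"rim n",len(R))
if F:
    y,z=np.mean(F,0);print("mark deg ccw from up",np.degrees(np.arctan2(-y,z))%360,"rad mm",1e3*np.hypot(y,z))
    print("outermost",[round(np.degrees(np.arctan2(-y,z)))for y,z in F if np.hypot(y,z)>.011])
cx,cy=[int(round(k)) for k in c]
cv2.imwrite(f"pics/{sys.argv[1]}b.png",cv2.resize(s['img'][cy-50:cy+60,cx-65:cx+65],None,fx=5,fy=5))
E
python3 m.py w3
```

```text
6.6667 [ 0.58210371 -0.00247292  0.06680114] [-0.47808628 -0.17873603  0.00800072]
tool hx,s,z mm [ -0.3 -13.5  66.8]
face n 24 rim n 71
mark deg ccw from up 45.66387314890883 rad mm 12.686795235917003
outermost [42, 44, 46, 47, 49, 51, 52, 53, 55, 56, 33, 35, 37, 39, 41, 43, 44, 46, 47, 49, 43]
```

View pics/w3b.png

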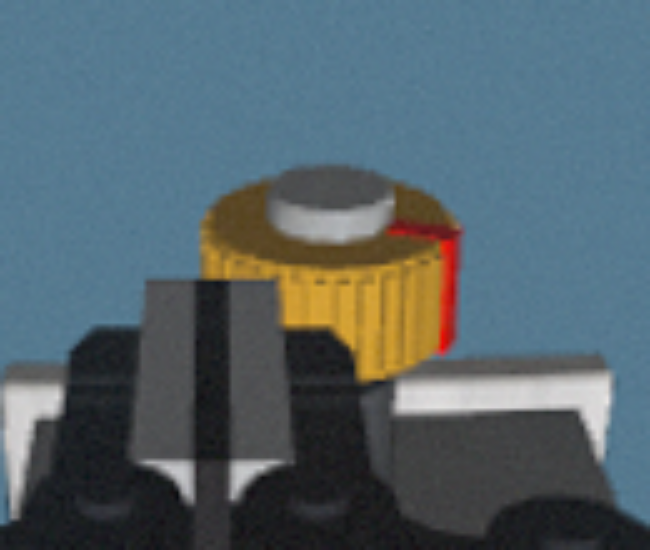

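The mark's rim edge is at crop (450,235), 119 px right of the hub against a half-width of 130, so about 66° (1.15 rad). That agrees with the stroke length. I'll refine the detector and carry on with longer strokes.

Request:
step_arm(
  moves=[
    [[0, 0, 0.005], [0, 0, 0], 0],
    [[0, 0, 0.005], [0, 0, 0], 0],
    [[0, 0.001, 0], [0, 0, 0], 0],
    [[0, 0.003, 0], [0, 0, 0], 0],
    [[0, 0.003, 0], [0, 0, 0], 0],
    [[0, 0.003, 0], [0, 0, 0], 0],
    [[0, 0.003, 0], [0, 0, 0], 0],
    [[0, 0.003, 0], [0, 0, 0], 0],
    [[0, 0.003, 0], [0, 0, 0], 0],
    [[0, 0.003, 0], [0, 0, 0], 0],
    [[0, 0.003, 0], [0, 0, 0], 0],
    [[0, 0, 0], [0, 0, 0], 0],
  ],
)

```text
time_s: 7.72
tool_pos: [0.5632, -0.0194, 0.0585]
tcp_rot: [[0.647, -0.763, 0.002], [-0.763, -0.647, 0.0], [0.001, -0.002, -1.0]]
wrist_force: [-2.3, -0.1, 8.6]
finger_gap: 0.0
grip_force: 4.3
```

Request:
step_arm(
  moves=[
    [[0, 0, -0.006], [0, 0, 0], 0],
    [[0, 0, -0.004], [0, 0, 0], 0],
    [[0, -0.008, 0], [0, 0, 0], 0],
    [[0, -0.008, 0], [0, 0, 0], 0],
    [[0, -0.008, 0], [0, 0, 0], 0],
    [[0, -0.001, 0], [0, 0, 0], 0],
    [[0, 0, 0], [0, 0, 0], 0],
  ],
)

```text
time_s: 8.3
tool_pos: [0.582, -0.0025, 0.0667]
tcp_rot: [[0.648, -0.762, -0.0], [-0.762, -0.648, -0.0], [-0.0, 0.0, -1.0]]
wrist_force: [-0.3, 1.6, -0.5]
finger_gap: -0.003
grip_force: 0.0
```

```bash
cat > m.py <<'E'
from h import *
import cv2,sys
o,s=look(sys.argv[1])
W=np.array([.572,-.0115,.043]);d=o['tool_pos']-W;print(o['time_s'],"tool hx,s,z mm",np.round(1e3*np.array([d@HX,-d@HY,o['tool_pos'][2]]),1),np.round(o['wrist_force'],1))
im=s['img'].astype(int);b,g,r=im[...,0],im[...,1],im[...,2]
red=(r>60)&(g<.5*r)&(b<.5*r);c=wproj(s,o,W);A=np.arange(0,360,2)
def sample(rad,hx):
    n=[]
    for a in np.radians(A):
        u,v=wproj(s,o,W+hx*HX+rad*(-np.sin(a)*HY+np.cos(a)*HZ));n.append(red[int(round(v)),int(round(u))])
    return A[np.array(n)]
for rad in(.009,.011,.013):print("face",rad,sample(rad,.007))
for hx in(-.003,0,.003):print("rim",hx,sample(.015,hx))
cx,cy=[int(round(k)) for k in c]
cv2.imwrite(f"pics/{sys.argv[1]}b.png",cv2.resize(s['img'][cy-50:cy+60,cx-65:cx+65],None,fx=5,fy=5))
E
python3 m.py w4
```

```text
8.3 tool hx,s,z mm [ -0.3 -13.5  66.7] [-0.3  1.6 -0.5]
face 0.009 []
face 0.011 []
face 0.013 []
rim -0.003 []
rim 0 []
rim 0.003 []
```

The mark is hidden behind the hub, as expected near 160°. Next stroke.

Request:
step_arm(
  moves=[
    [[0, 0, 0.005], [0, 0, 0], 0],
    [[0, 0, 0.005], [0, 0, 0], 0],
    [[0, 0.001, 0], [0, 0, 0], 0],
    [[0, 0.003, 0], [0, 0, 0], 0],
    [[0, 0.003, 0], [0, 0, 0], 0],
    [[0, 0.003, 0], [0, 0, 0], 0],
    [[0, 0.003, 0], [0, 0, 0], 0],
    [[0, 0.003, 0], [0, 0, 0], 0],
    [[0, 0.003, 0], [0, 0, 0], 0],
    [[0, 0.003, 0], [0, 0, 0], 0],
    [[0, 0.003, 0], [0, 0, 0], 0],
    [[0, 0, 0], [0, 0, 0], 0],
  ],
)

```text
time_s: 9.35
tool_pos: [0.5632, -0.0194, 0.0585]
tcp_rot: [[0.647, -0.763, 0.002], [-0.763, -0.647, 0.0], [0.001, -0.002, -1.0]]
wrist_force: [-1.5, 0.2, 9.1]
finger_gap: 0.002
grip_force: 4.2
```

Request:
step_arm(
  moves=[
    [[0, 0, -0.006], [0, 0, 0], 0],
    [[0, 0, -0.004], [0, 0, 0], 0],
    [[0, -0.008, 0], [0, 0, 0], 0],
    [[0, -0.008, 0], [0, 0, 0], 0],
    [[0, -0.008, 0], [0, 0, 0], 0],
    [[0, -0.001, 0], [0, 0, 0], 0],
    [[0, 0, 0], [0, 0, 0], 0],
  ],
)

```text
time_s: 9.93
tool_pos: [0.5821, -0.0025, 0.0667]
tcp_rot: [[0.648, -0.762, -0.0], [-0.762, -0.648, -0.0], [-0.0, 0.0, -1.0]]
wrist_force: [-0.5, -0.4, -0.4]
finger_gap: 0.005
grip_force: 0.0
```

```bash
python3 m.py w5
```

```text
9.9333 tool hx,s,z mm [ -0.3 -13.5  66.7] [-0.5 -0.4 -0.4]
face 0.009 [280 282 284 286 288 290 292 294 296 298 300 302 304]
face 0.011 [278 280 282 284 286 288 290 292 294 296 298 300 302 304 306 308 310]
face 0.013 [284 286 288 290 292 294 296]
rim -0.003 []
rim 0 [208 210 212 214 216 218 220 222 224 226 246 248 252]
rim 0.003 [246 248 250 252 254 256 258]
```

View pics/w5b.png

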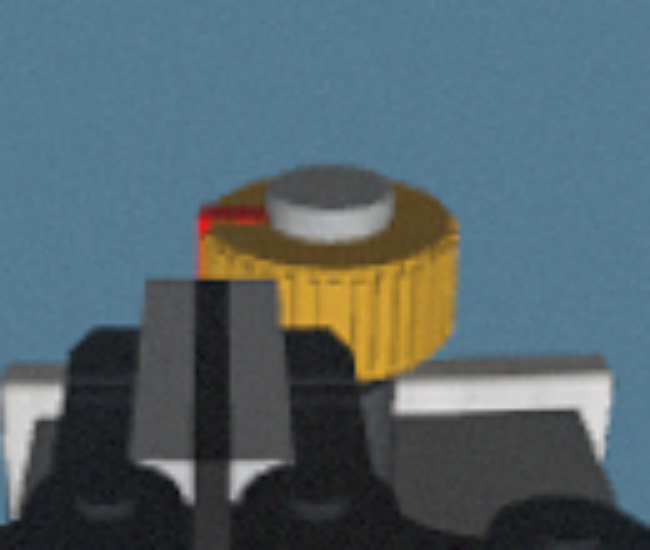

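The mark end is at crop (203,214), left of the face centre (330,220). That is about 263° in total, or roughly 98° per stroke. Four more strokes give about 657°.

Request:
step_arm(
  moves=[
    [[0, 0, 0.005], [0, 0, 0], 0],
    [[0, 0, 0.005], [0, 0, 0], 0],
    [[0, 0.001, 0], [0, 0, 0], 0],
    [[0, 0.003, 0], [0, 0, 0], 0],
    [[0, 0.003, 0], [0, 0, 0], 0],
    [[0, 0.003, 0], [0, 0, 0], 0],
    [[0, 0.003, 0], [0, 0, 0], 0],
    [[0, 0.003, 0], [0, 0, 0], 0],
    [[0, 0.003, 0], [0, 0, 0], 0],
    [[0, 0.003, 0], [0, 0, 0], 0],
    [[0, 0.003, 0], [0, 0, 0], 0],
    [[0, 0, 0], [0, 0, 0], 0],
  ],
)

```text
time_s: 10.98
tool_pos: [0.5632, -0.0194, 0.0586]
tcp_rot: [[0.647, -0.763, 0.002], [-0.763, -0.647, 0.0], [0.002, -0.002, -1.0]]
wrist_force: [-1.4, 0.8, 8.8]
finger_gap: -0.001
grip_force: 4.2
```

Request:
step_arm(
  moves=[
    [[0, 0, -0.006], [0, 0, 0], 0],
    [[0, 0, -0.004], [0, 0, 0], 0],
    [[0, -0.008, 0], [0, 0, 0], 0],
    [[0, -0.008, 0], [0, 0, 0], 0],
    [[0, -0.008, 0], [0, 0, 0], 0],
    [[0, -0.001, 0], [0, 0, 0], 0],
    [[0, 0, 0], [0, 0, 0], 0],
  ],
)

```text
time_s: 11.57
tool_pos: [0.5821, -0.0025, 0.0667]
tcp_rot: [[0.648, -0.762, -0.0], [-0.762, -0.648, -0.0], [-0.0, 0.0, -1.0]]
wrist_force: [-0.2, -0.1, 0.1]
finger_gap: -0.002
grip_force: 0.0
```

Request:
step_arm(
  moves=[
    [[0, 0, 0.005], [0, 0, 0], 0],
    [[0, 0, 0.005], [0, 0, 0], 0],
    [[0, 0.001, 0], [0, 0, 0], 0],
    [[0, 0.003, 0], [0, 0, 0], 0],
    [[0, 0.003, 0], [0, 0, 0], 0],
    [[0, 0.003, 0], [0, 0, 0], 0],
    [[0, 0.003, 0], [0, 0, 0], 0],
    [[0, 0.003, 0], [0, 0, 0], 0],
    [[0, 0.003, 0], [0, 0, 0], 0],
    [[0, 0.003, 0], [0, 0, 0], 0],
    [[0, 0.003, 0], [0, 0, 0], 0],
    [[0, 0, 0], [0, 0, 0], 0],
  ],
)

```text
time_s: 12.57
tool_pos: [0.5632, -0.0193, 0.0585]
tcp_rot: [[0.647, -0.763, 0.002], [-0.763, -0.647, 0.0], [0.001, -0.002, -1.0]]
wrist_force: [-1.5, 0.1, 9.3]
finger_gap: -0.003
grip_force: 4.4
```

Request:
step_arm(
  moves=[
    [[0, 0, -0.006], [0, 0, 0], 0],
    [[0, 0, -0.004], [0, 0, 0], 0],
    [[0, -0.008, 0], [0, 0, 0], 0],
    [[0, -0.008, 0], [0, 0, 0], 0],
    [[0, -0.008, 0], [0, 0, 0], 0],
    [[0, -0.001, 0], [0, 0, 0], 0],
    [[0, 0, 0], [0, 0, 0], 0],
  ],
)

```text
time_s: 13.15
tool_pos: [0.5821, -0.0024, 0.0667]
tcp_rot: [[0.648, -0.762, -0.0], [-0.762, -0.648, -0.0], [-0.0, 0.0, -1.0]]
wrist_force: [-0.7, 0.8, 0.4]
finger_gap: -0.005
grip_force: 0.0
```

```bash
python3 m.py w6
```

```text
13.15 tool hx,s,z mm [ -0.3 -13.5  66.7] [-0.7  0.8  0.4]
face 0.009 [56 58 60 62 64 66 68 70 72 74 76 78 80 82 84 86]
face 0.011 [56 58 60 62 64 66 68 70 72 74 76 78 80 82 84 86]
face 0.013 [68 70 72 74 76 78 80 82 84 86]
rim -0.003 []
rim 0 [130 132 134 136 138 140]
rim 0.003 [102 104 106 108 110 112 114 116 118 120 122 124 126]
```

The reading mirrors the earlier one (detector 70° is about 97° true), so the total is about 458°, as predicted. Two more strokes.

Request:
step_arm(
  moves=[
    [[0, 0, 0.005], [0, 0, 0], 0],
    [[0, 0, 0.005], [0, 0, 0], 0],
    [[0, 0.001, 0], [0, 0, 0], 0],
    [[0, 0.003, 0], [0, 0, 0], 0],
    [[0, 0.003, 0], [0, 0, 0], 0],
    [[0, 0.003, 0], [0, 0, 0], 0],
    [[0, 0.003, 0], [0, 0, 0], 0],
    [[0, 0.003, 0], [0, 0, 0], 0],
    [[0, 0.003, 0], [0, 0, 0], 0],
    [[0, 0.003, 0], [0, 0, 0], 0],
    [[0, 0.003, 0], [0, 0, 0], 0],
    [[0, 0, 0], [0, 0, 0], 0],
  ],
)

```text
time_s: 14.2
tool_pos: [0.5632, -0.0194, 0.0586]
tcp_rot: [[0.647, -0.763, 0.002], [-0.763, -0.647, 0.0], [0.001, -0.002, -1.0]]
wrist_force: [-1.7, 1.1, 8.5]
finger_gap: -0.002
grip_force: 4.2
```

Request:
step_arm(
  moves=[
    [[0, 0, -0.006], [0, 0, 0], 0],
    [[0, 0, -0.004], [0, 0, 0], 0],
    [[0, -0.008, 0], [0, 0, 0], 0],
    [[0, -0.008, 0], [0, 0, 0], 0],
    [[0, -0.008, 0], [0, 0, 0], 0],
    [[0, -0.001, 0], [0, 0, 0], 0],
    [[0, 0, 0], [0, 0, 0], 0],
  ],
)

```text
time_s: 14.78
tool_pos: [0.5821, -0.0024, 0.0667]
tcp_rot: [[0.648, -0.762, -0.0], [-0.762, -0.648, -0.0], [-0.0, 0.0, -1.0]]
wrist_force: [-0.2, 0.5, -0.3]
finger_gap: 0.001
grip_force: 0.0
```

Request:
step_arm(
  moves=[
    [[0, 0, 0.005], [0, 0, 0], 0],
    [[0, 0, 0.005], [0, 0, 0], 0],
    [[0, 0.001, 0], [0, 0, 0], 0],
    [[0, 0.003, 0], [0, 0, 0], 0],
    [[0, 0.003, 0], [0, 0, 0], 0],
    [[0, 0.003, 0], [0, 0, 0], 0],
    [[0, 0.003, 0], [0, 0, 0], 0],
    [[0, 0.003, 0], [0, 0, 0], 0],
    [[0, 0.003, 0], [0, 0, 0], 0],
    [[0, 0.003, 0], [0, 0, 0], 0],
    [[0, 0.003, 0], [0, 0, 0], 0],
    [[0, 0, 0], [0, 0, 0], 0],
  ],
)

```text
time_s: 15.78
tool_pos: [0.5632, -0.0193, 0.0585]
tcp_rot: [[0.647, -0.763, 0.002], [-0.763, -0.647, 0.0], [0.001, -0.002, -1.0]]
wrist_force: [-1.7, -0.2, 9.0]
finger_gap: -0.002
grip_force: 4.4
```

Request:
step_arm(
  moves=[
    [[0, 0, -0.006], [0, 0, 0], 0],
    [[0, 0, -0.004], [0, 0, 0], 0],
    [[0, -0.008, 0], [0, 0, 0], 0],
    [[0, -0.008, 0], [0, 0, 0], 0],
    [[0, -0.008, 0], [0, 0, 0], 0],
    [[0, -0.001, 0], [0, 0, 0], 0],
    [[0, 0, 0], [0, 0, 0], 0],
  ],
)

```text
time_s: 16.37
tool_pos: [0.5821, -0.0024, 0.0667]
tcp_rot: [[0.648, -0.762, -0.0], [-0.762, -0.648, -0.0], [-0.0, 0.0, -1.0]]
wrist_force: [0.1, 0.2, -0.7]
finger_gap: -0.002
grip_force: 0.0
```

```bash
python3 m.py w7
```

```text
16.3667 tool hx,s,z mm [ -0.4 -13.5  66.7] [ 0.1  0.2 -0.7]
face 0.009 []
face 0.011 [312 314 316 318 320 322 324 326]
face 0.013 [310 312 314 316 318 320 322 324 326 328 330]
rim -0.003 [202 204 206 208 210 212 214 216 218 220 222 224 226 228 230 232 234 236
 238 240 242 244 246 248 250]
rim 0 [250 290 292 294 296]
rim 0.003 [290 292 294 296 298 300 302 304 306 308 310]
```

Total is about 655°. A shortened stroke of about 16.5 mm should bring it to roughly 720°. Then I'll lift well clear.

Request:
step_arm(
  moves=[
    [[0, 0, 0.005], [0, 0, 0], 0],
    [[0, 0, 0.005], [0, 0, 0], 0],
    [[0, 0.001, 0], [0, 0, 0], 0],
    [[0, 0.003, 0], [0, 0, 0], 0],
    [[0, 0.003, 0], [0, 0, 0], 0],
    [[0, 0.003, 0], [0, 0, 0], 0],
    [[0, 0.003, 0], [0, 0, 0], 0],
    [[0, 0.003, 0], [0, 0, 0], 0],
    [[0, 0.0005, 0], [0, 0, 0], 0],
    [[0, 0, 0], [0, 0, 0], 0],
    [[0, 0, -0.006], [0, 0, 0], 0],
    [[0, 0, -0.01], [0, 0, 0], 0],
  ],
)

```text
time_s: 17.42
tool_pos: [0.5674, -0.0138, 0.0723]
tcp_rot: [[0.647, -0.763, -0.003], [-0.763, -0.647, -0.0], [-0.002, 0.002, -1.0]]
wrist_force: [-1.1, 0.6, 0.0]
finger_gap: 0.0
grip_force: 0.0
```

Request:
step_arm(
  moves=[
    [[0, 0, -0.016], [0, 0, 0], 0],
    [[0, 0, -0.016], [0, 0, 0], 0],
    [[0, 0, -0.016], [0, 0, 0], 0],
    [[0, 0, -0.016], [0, 0, 0], 0],
    [[0, 0, -0.016], [0, 0, 0], 0],
    [[0, 0, 0], [0, 0, 0], 0],
    [[0, 0, 0], [0, 0, 0], 0],
  ],
)

```text
time_s: 18.0
tool_pos: [0.5694, -0.0141, 0.1537]
tcp_rot: [[0.647, -0.763, 0.002], [-0.763, -0.647, -0.001], [0.001, -0.001, -1.0]]
wrist_force: [-0.7, -0.8, 0.1]
finger_gap: -0.004
grip_force: 0.0
```

```bash
python3 m.py w8
python3 - <<'E'
import cv2
cv2.imwrite("pics/w8c.png",cv2.resize(cv2.imread("pics/w8.png")[100:400,170:470],None,fx=2,fy=2,interpolation=cv2.INTER_CUBIC))
E
```

```text
18.0 tool hx,s,z mm [  0.3   3.6 153.7] [-0.7 -0.8  0.1]
face 0.009 []
face 0.011 []
face 0.013 []
rim -0.003 [  0   2 178 180 182 184 186 188 190 192 194 350 352 354 356 358]
rim 0 [  0   2 346 348 350 352 354 356 358]
rim 0.003 [  0   2 346 348 350 352 354 356 358]
```

View pics/w8c.png

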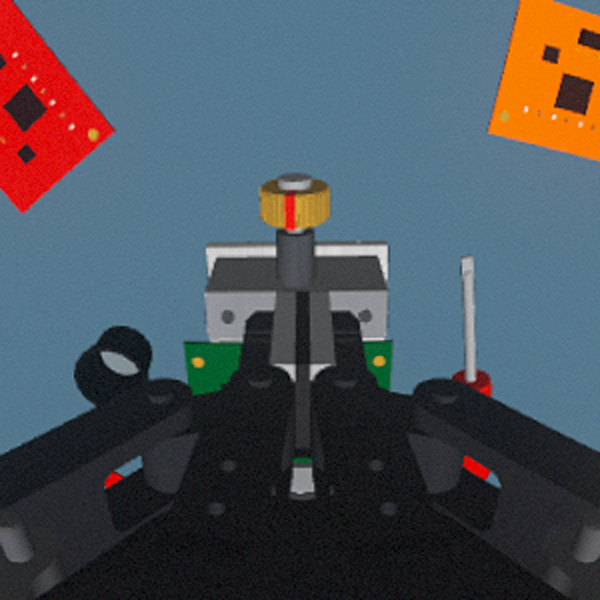

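The mark is back on top at crop (291,210), within about 6° of two full turns. The hand is clear at z 0.154 m, and the board, loupe and screwdriver are in place, so I'm handing in.

```bash
python3 -c "
from bench import workorder
print(workorder.job_done())"
```

```text
the job is handed in; nothing more can be done
None
```

I loosened the thumbwheel by two full turns, to within about 6°, judging by the red mark. In the last wrist picture, the visible part of the board, the loupe and the screwdriver were where they started, and the hand was clear. I handed the job in at about 18 s, and the hand-in gave no verdict.

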